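Post the full blade cassette into the sharps bin

ROBOT

A 6-joint arm with a two-finger parallel gripper is mounted at the origin on the work surface. World frame = base frame: x ahead of the robot, y to its left, z up, the work surface at z = 0. Lengths are in m, angles in rad, forces in N, time in s.
With the tool pointing down it reaches from about 0.275 to 0.85 m from the base axis. Payload 19 kg.
Tool frame: the origin (TCP) lies between the finger pads; the fingertips stand 17 mm ahead of it and the grasp point (between the pads) lies 2 mm behind it; z points along the fingers, y is the line along which they close (so a half turn about z gives the same grasp; the last joint's range is limited). The gripper opens to 85 mm and grips with 20 to 120 N. Pads are 22 mm wide; open, the fingers measure 114 mm over their backs; the gripper's body (76 mm by 85 mm) begins 54 mm behind the grasp point. The pads swing forward as they close: fully open they stand 13 mm farther back than shut.
Start: joints at [-1.394, 0.15, 1.437, -0, 1.554, -0.134], TCP at [0.176, -0.547, 0.225] pointing down, gripper open.
Joint ranges: [-2.8, 2.8], [-0.68, 2.1], [0.12, 2.68], [-1.39, 4.53], [0.16, 2.79], [-2.81, 2.81]. Speed limits (rad/s): [1.89, 1.89, 2.22, 3.01, 3.01, 3.01].

INTERFACE

Orientations are given as a unit quaternion [x, y, z, w].
In Python, from cell import reach, move_linear, move_joints, grip, wait, solve_ik, get_state, camera, camera_params, MotionError, finish_job gives the robot as it stands. Calls block until the motion is done:
- reach(position, orientation): joint-space move of the TCP to a pose.
- move_linear(position, max_speed=0.15, attitude=None, guard=None): straight line of the TCP; attitude=None keeps the orientation; max_speed is the mean speed in m/s. With guard (N) it stops when the force on the tool has changed by that much, and returns True; else False.
- move_joints(angles): joint-space move.
- grip(opening, newtons=None): finger opening in m; newtons is the grip in N (None keeps the last); returns when the fingers have stopped.
- wait(seconds).
- solve_ik(position, orientation): joint angles nearest the present ones, or None.
- get_state(): the state.
- camera(name): name is "side" or "top"; returns (picture, depth): 400x640x3 uint8, red, green, blue; 400x640 float32, m along the optical axis (not along the pixel's ray), 0 where there is no reading.
- camera_params(name): a dict with "fx", "fy", "cx", "cy" (pixels), "camera_from_world" (4x4, takes a point from world to camera coordinates). Camera axes: x right, y up, looking along -z (the intrinsics and any distortion apply to the point x, -y, -z); pixel columns grow to the right and rows downward; lengths in m; the calibration is good to about 2 mm. A picture is of the moment at which its call begins. camera_params takes no time and is no camera call.
A pose or a line that the arm cannot do raises MotionError and nothing moves.
- finish_job(): hands the job in; it is judged then, once.
The state is a dict: "time": time; "joint_pos": joint angles; "qd": joint speeds; "joint_torque": joint torques, N m; "tool_pos": TCP position; "ee_rot": TCP orientation; "ft_force": force on the tool from outside, world axes, zero at the start; "wrist_torque": the same for the moment, N m; "gripper_width": finger opening in m; "finger_force": force on a finger pad.
Only numpy, scipy, OpenCV 4.12 (cv2) and the standard library are available. Lean on these libraries where they do the work, as an engineer would, in place of code of your own. Each camera call takes 0.05 s, during which the arm holds its last target. There are 200 camera calls.

TASK

Take the taller flat blade cassette out of the rack and push it upright through the slot in the sharps bin's cover, past the stiff flap beneath, so that it drops inside and lies in the bin. The cover has been left a little off its middle and is brittle, so feel for the slot gently (never more than 25 N on the bin with the cassette or the gripper), and leave the shorter case, the jar and the bottle where they are.

Things in the scene. Friction and masses are not known exactly. Their poses are not given: they have to be found in the camera images.
- cassette: Taller of the two flat grey plastic cases: a plate 12 mm thick (own x), 68 mm wide (own y), 100 mm tall (own z), about 80 g, rigid, the same either way round. Origin: centre of its underside. It stands upright in one of the rack's two pockets, its lowest 25 mm hidden in the pocket, with its thickness along the rack's x.
- cassette_center (a point): The middle of the taller case, 50 mm above the centre of its underside; axes as the case.
- bin: Red sharps bin fixed to the counter, 170 mm (own x) by 140 mm (own y), rim 140 mm high, walls and floor 5 mm. Origin: centre of its underside; z up; +x points away from the robot, give or take 0.35 rad of yaw. On the rim lies a white cover plate, 130 x 126 x 6 mm, tight (40 N to shift) between guide rails along x (the outer 6 mm of each y side, tops 152 mm up).
- bin_slot (a point): Fixed point of the bin at its middle, level with the cover's top face, 146 mm up; bin axes. The cover's slot, 15 mm (x) by 72 mm (y), is centred on it in y only: the cover was left anywhere up to 10 mm off along bin x, either way. That offset is not measured: feel or look for it.
- bin_lip (a point): Fixed point of the bin, where the lip's -x face would be with the cover in the middle: 7.5 mm to +x of bin_slot, same height; bin axes. The lip is part of the cover: an upright strip 84 mm long (y), 5 mm thick, 10 mm tall, flush along the slot's +x edge. A case slid to +x just above the cover stops against the lip, and is then right over the slot.
- bin_flap (a point): Fixed point of the bin, 10 mm below bin_slot; bin axes. At this height a stiff flap closes the slot from beneath. It takes 7 to 12 N to push down, is fully aside once the case is about 35 mm deep below the cover's top face, and stays there; a case let go after that falls in by its own weight.
- rack: Aluminium rack fixed to the counter, 60 mm (own x) by 190 mm (own y), 37 mm high. Origin: centre of its underside. Two pockets 16 mm (x) by 77 mm (y), 25 mm deep, floor 12 mm above the underside, centred at y = +45 and -45 mm; one holds the taller case, the other the shorter.
- short_case: Shorter flat grey case, 12 x 68 mm and 65 mm tall, in the rack's other pocket; leave it there. Origin: centre of its underside.
- vial: Small amber jar, 44 mm across, 65 mm tall, standing on the counter between rack and bin; bystander. Origin: centre of its underside.
- antiseptic: Blue bottle, 74 mm across, 190 mm tall, standing behind the jar; bystander. Origin: centre of its underside.
There are look-alikes about, which are no part of the job. Of the things that look like the bin, take the one that is nearest to the robot's base at the start.

How it is judged:
On the way, in this order (a step that is already met when the one before it is completed fails the run):
1. the taller case has been lifted clear of the rack (z of cassette in the frame of rack above 0.045 m), for 0.1 s.
2. it is in the slot, upright, at least 10 mm deep (z of cassette in the frame of bin between 0.05 and 0.136 m and x of cassette in the frame of bin between -0.02 and 0.02 m and y of cassette in the frame of bin between -0.01 and 0.01 m and angle between cassette's own z axis and vertical below 0.2 rad), for 0.05 s.
At the end, for the whole second after the job is handed in: The taller case lies at rest inside the bin (its middle within the bin's walls and less than 70 mm above the bin's underside) (x of cassette_center in the frame of bin between -0.08 and 0.08 m and y of cassette_center in the frame of bin between -0.065 and 0.065 m and z of cassette_center in the frame of bin between 0 and 0.07 m and linear speed of cassette below 0.03 m/s); the robot touches nothing.
It fails at once if the case presses on the bin or its cover with more than 25 N (its fall to the floor of the bin aside) (contact force between cassette and bin above 25 N and z of cassette in the frame of bin above 0.05 m).
It fails at once if the gripper or arm presses on the bin with more than 25 N (contact force between any of the fingers, the arm and bin above 25 N).
It fails at once if the shorter case, jar or bottle is moved by more than 25 mm (distance of any of short_case, vial, antiseptic from where it was at the start of the episode above 0.025 m).
It also fails if it takes over 45 s, if anything falls off the work surface, if the arm or the gripper's body presses on something with over 40 N, if the wrist force passes 120 N, or if a joint passes its speed limit or range.

## Working session

There is one attempt and no reset: what is moved stays moved. The work goes in short steps, each a Python script; the robot and the scene stay as the last script left them, time stands still between calls to the robot, and variables do not carry over. Pictures are saved under pics/ and viewed, at most 10 in all, crops included, and the job is handed in when it is done.

```bash
mkdir -p pics; ls; cat > h.py <<'E'
import numpy as np, cv2
from cell import *
def cloud(name):
    im,d=camera(name); p=camera_params(name)
    v,u=np.mgrid[:400,:640]
    c=np.stack([(u-p["cx"])/p["fx"]*d,-(v-p["cy"])/p["fy"]*d,-d,np.ones_like(d)],-1)
    w=c@np.linalg.inv(np.array(p["camera_from_world"])).T
    w=w[...,:3]; w[d==0]=np.nan
    return im,w
E
python3 - <<'E'
from h import *
for n in("top","side"):
    im,w=cloud(n); np.save(n+".npy",w); cv2.imwrite(f"pics/{n}.png",im[...,::-1]); p=camera_params(n);print(p)
print(get_state())
E
```

```text
pics
{'fx': 484.5801168642038, 'fy': 484.5801168642038, 'cx': 304.82850246366877, 'cy': 199.06282106389233, 'camera_from_world': array([[-0.01305155, -0.99983599, -0.01255612, -0.08183456],
       [ 0.99775836, -0.01384663,  0.06547154, -0.6008961 ],
       [-0.06563466, -0.01167347,  0.99777544, -1.39029006],
       [ 0.        ,  0.        ,  0.        ,  1.        ]])}
{'fx': 494.74517371963634, 'fy': 494.74517371963634, 'cx': 316.6029504016029, 'cy': 206.29682469085384, 'camera_from_world': array([[-0.92920236, -0.3689382 , -0.02162331,  0.52318765],
       [ 0.22258047, -0.6053764 ,  0.7641841 , -0.27841951],
       [-0.29502695,  0.70526875,  0.64463562, -1.21448238],
       [ 0.        ,  0.        ,  0.        ,  1.        ]])}
{'time': 0.1, 'joint_pos': array([-1.39398767e+00,  1.50883788e-01,  1.43793149e+00, -1.90648684e-05,
        1.55382162e+00, -1.33998101e-01]), 'qd': array([-5.54634870e-04, -7.59669000e-04, -3.58011650e-03, -7.18315178e-05,
       -1.10261539e-03, -2.30606656e-04]), 'joint_torque': array([ 4.18775860e-03, -7.14386773e+01, -5.71790099e+01, -1.18630655e-04,
        7.26701750e-03,  6.25192092e-05]), 'tool_pos': array([ 0.17578578, -0.54722935,  0.22418324]), 'ee_rot': array([ 9.87949016e-01,  1.54778774e-01, -2.07040710e-05, -5.21796808e-04]), 'ft_force': array([-0.31208604,  0.8470195 ,  0.22651009]), 'wrist_torque': array([-0.06079727,  0.02173097, -0.01970955]), 'finger_force': 0.0, 'gripper_width': 0.08563629108614161}
```

View pics/top.png

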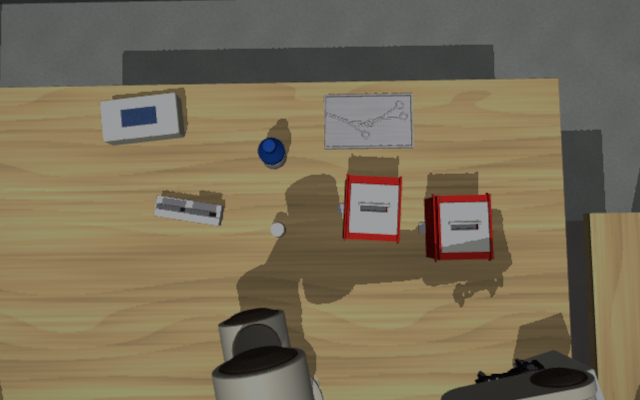

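View pics/side.png

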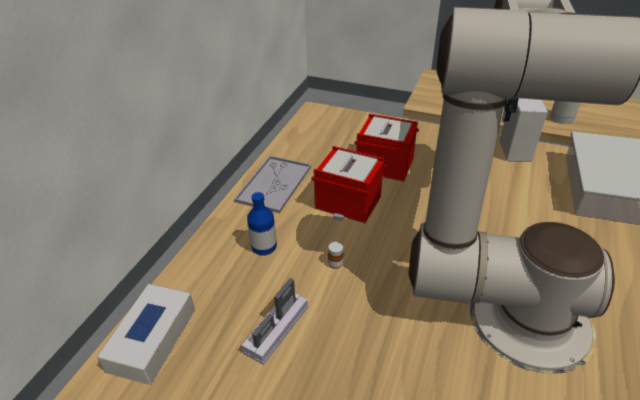

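```bash
python3 - <<'E'
import numpy as np,cv2
im=cv2.imread("pics/top.png");s=cv2.imread("pics/side.png")
a=cv2.resize(im[165:270,335:500],None,fx=4.8,fy=4.8,interpolation=cv2.INTER_CUBIC)
cv2.imwrite("pics/b.png",a[:500])
r=cv2.resize(im[185:235,145:235],None,fx=8,fy=8,interpolation=cv2.INTER_CUBIC)
q=cv2.resize(s[270:370,235:325],None,fx=5,fy=5,interpolation=cv2.INTER_CUBIC)[:, :]
cv2.imwrite("pics/r.png",r)
w=np.load("top.npy")
for n,(u,v) in dict(binA=(385,195),A2=(355,230),binB=(480,210),B2=(450,245),rackL=(170,208),rackR=(203,211),vial=(278,229),bot=(269,146)).items():
    print(n,w[v,u].round(4))
E
```

```text
binA [ 0.5992 -0.3033  0.1466]
A2 [ 0.508  -0.2224  0.1457]
binB [ 0.5562 -0.5524  0.1444]
B2 [ 0.4656 -0.4696  0.1481]
rackL [0.5761 0.2865 0.0776]
rackR [0.565  0.1865 0.1112]
vial [ 0.5136 -0.0143  0.0676]
bot [ 0.7267 -0.0014  0.1905]
```

View pics/b.png

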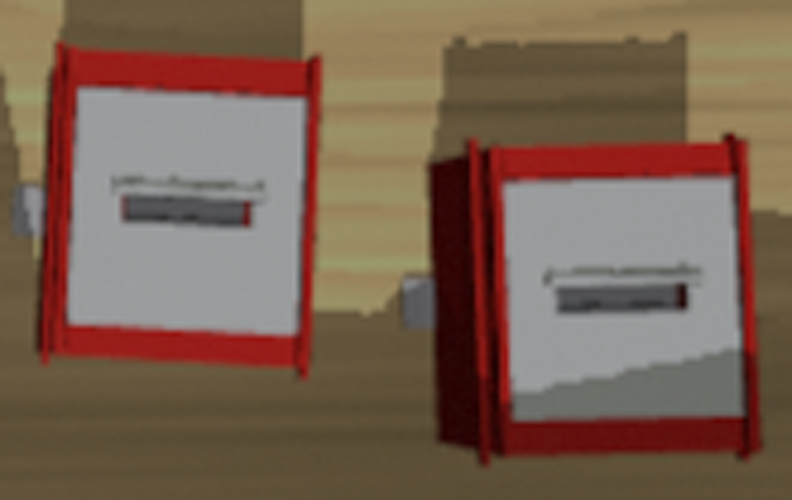

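View pics/r.png

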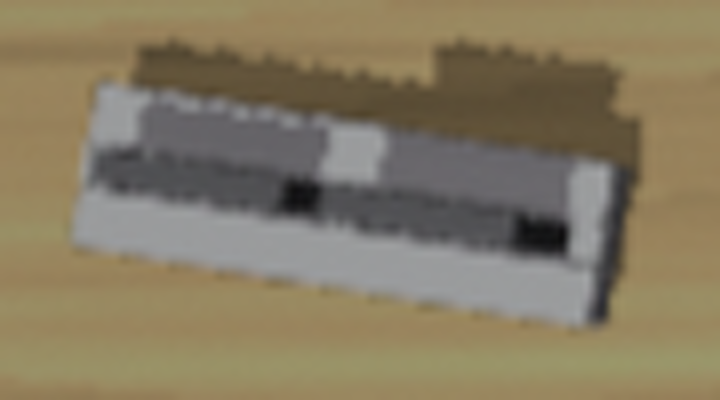

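```bash
cat > loc.py <<'E'
from h import *
def rect(P):
    r=cv2.minAreaRect((P[:,:2]*1000).astype(np.float32)); return [np.round(x,1) for x in (r[0],r[1],r[2])]
def boxm(w,x0,x1,y0,y1,z0,z1):
    with np.errstate(invalid='ignore'):
        return (w[...,0]>x0)&(w[...,0]<x1)&(w[...,1]>y0)&(w[...,1]<y1)&(w[...,2]>z0)&(w[...,2]<z1)
E
python3 - <<'E'
from loc import *
for n in("top","side"):
    w=np.load(n+".npy"); im=cv2.imread(f"pics/{n}.png").astype(int)
    print("CAM",n)
    m=boxm(w,.42,.70,-.37,-.15,.13,.165)
    white=m&(im[...,0]>110)&(im[...,2]-im[...,0]<30)
    print("bin top",rect(w[m]),m.sum(),"cover",rect(w[white]),"coverz",np.median(w[white][:,2]))
    for nm,b in dict(tall=(.5,.65,.12,.25,.104,.12),short=(.5,.65,.22,.36,.068,.088),rack=(.5,.65,.1,.36,.03,.042),rackall=(.5,.65,.1,.36,.012,.045)).items():
        q=boxm(w,*b); 
        if q.sum()>5: print(nm,rect(w[q]),q.sum(),np.median(w[q],0).round(4),w[q][:,2].max())
# top-image slot: dark pixels within cover
p=camera_params("top")
T=np.linalg.inv(np.array(p["camera_from_world"]))
def onplane(u,v,z):
    d=T[:3,:3]@np.array([(u-p["cx"])/p["fx"],-(v-p["cy"])/p["fy"],-1]);o=T[:3,3];return o+d*(z-o[2])/d[2]
f=lambda cx,cy,s,u0,v0:((cx+.5)/s-.5+u0,(cy+.5)/s-.5+v0)
for nm,c in dict(s_tl=(121,195),s_tr=(251,202),s_bl=(122,219),s_br=(250,227),c_tl=(77,86),c_tr=(308,97),c_bl=(67,325),c_br=(300,335)).items():
    print(nm,onplane(*f(*c,4.8,335,165),.146).round(4))
for nm,c in dict(r_tl=(62,45),r_bl=(42,362),r_tr=(318,57),r_br=(302,376)).items():
    print(nm,onplane(*f(*c,4.8,335,165),.152).round(4))
for nm,c in dict(t_tl=(392,133),t_tr=(572,160),t_bl=(383,180),t_br=(570,209)).items():
    print(nm,onplane(*f(*c,8,145,185),.112).round(4))
for nm,c in dict(k_tl=(97,83),k_tr=(628,165),k_bl=(74,245),k_br=(590,325)).items():
    print(nm,onplane(*f(*c,8,145,185),.037).round(4))
E
```

```text
CAM top
bin top [array([ 565.2, -269.8]), array([144.3, 170.3]), np.float64(86.4)] 3426 cover [array([ 564.5, -272.7]), array([127.1, 130.2]), np.float64(86.2)] coverz 0.14640764798915307
tall [array([562.8, 204.7]), array([67.6, 12.4]), np.float64(81.1)] 109 [0.5625 0.2039 0.1119] 0.11763820172260187
short [array([577.8, 292.8]), array([70.1, 12.4]), np.float64(80.5)] 110 [0.5787 0.2922 0.0774] 0.08367228855474851
rack [array([570.4, 249.6]), array([192.6,  60. ]), np.float64(80.3)] 994 [0.5702 0.2479 0.0371] 0.041966714780299785
rackall [array([570.4, 249.6]), array([192.6,  60. ]), np.float64(80.3)] 1104 [0.5699 0.2441 0.0371] 0.04488148568407069
CAM side
bin top [array([ 563.8, -270.1]), array([150. , 172.6]), np.float64(85.7)] 1892 cover [array([ 561.3, -275.8]), array([123.9, 131.9]), np.float64(86.3)] coverz 0.14645527216639842
tall [array([562.1, 205.7]), array([68.7, 14.2]), np.float64(82.8)] 155 [0.5613 0.2088 0.1116] 0.1158166493507421
short [array([574.1, 273.5]), array([109.5,  15. ]), np.float64(80.4)] 222 [0.5748 0.2873 0.0767] 0.08757366464473215
rack [array([569.7, 249.1]), array([191.9,  62.5]), np.float64(80.0)] 1076 [0.5582 0.2689 0.0367] 0.04198169785244643
rackall [array([569.6, 249.2]), array([192.1,  62.9]), np.float64(80.1)] 1414 [0.5563 0.2741 0.0361] 0.04488090669304545
s_tl [ 0.5731 -0.2364  0.146 ]
s_tr [ 0.5682 -0.3076  0.146 ]
s_bl [ 0.5599 -0.2366  0.146 ]
s_br [ 0.5545 -0.3067  0.146 ]
c_tl [ 0.6336 -0.2133  0.146 ]
c_tr [ 0.6257 -0.3404  0.146 ]
c_bl [ 0.5021 -0.2053  0.146 ]
c_br [ 0.495  -0.3326  0.146 ]
r_tl [ 0.6558 -0.205   0.152 ]
r_bl [ 0.4822 -0.1909  0.152 ]
r_tr [ 0.6471 -0.3453  0.152 ]
r_br [ 0.4728 -0.3321  0.152 ]
t_tl [0.592  0.2121 0.112 ]
t_tr [0.582  0.1507 0.112 ]
t_bl [0.5761 0.2152 0.112 ]
t_br [0.5653 0.1514 0.112 ]
k_tl [0.6164 0.337  0.037 ]
k_tr [0.5842 0.1452 0.037 ]
k_bl [0.5581 0.3449 0.037 ]
k_br [0.5269 0.159  0.037 ]
```

```bash
python3 - <<'E'
from loc import *
w=np.load("top.npy"); im=cv2.imread("pics/top.png")
for u in (200,206): 
  for v in range(198,226): print(u,v,im[v,u],w[v,u].round(4))
E
```

```text
200 198 [54 76 91] [ 6.085e-01  2.203e-01 -4.000e-04]
200 199 [55 80 93] [6.054e-01 2.201e-01 6.000e-04]
200 200 [56 81 95] [0.6024 0.2197 0.0022]
200 201 [61 79 90] [0.5995 0.22   0.0011]
200 202 [87 89 94] [0.5945 0.2125 0.0337]
200 203 [105 101 103] [0.5911 0.2106 0.0419]
200 204 [106 101 104] [0.5883 0.2109 0.0405]
200 205 [107 104 105] [0.5856 0.2114 0.0385]
200 206 [108 103 106] [0.5828 0.2117 0.0368]
200 207 [108 103 106] [0.5799 0.2119 0.0361]
200 208 [107 103 105] [0.5769 0.2113 0.0386]
200 209 [91 88 90] [0.5742 0.2123 0.0342]
200 210 [74 72 72] [0.572  0.2156 0.0198]
200 211 [86 83 83] [0.5648 0.1932 0.1176]
200 212 [84 81 81] [0.5622 0.1939 0.1145]
200 213 [85 83 82] [0.5597 0.1949 0.1103]
200 214 [79 77 77] [nan nan nan]
200 215 [117 116 115] [0.5577 0.2171 0.0135]
200 216 [156 154 153] [0.554  0.2119 0.0359]
200 217 [157 155 154] [0.5509 0.2103 0.0429]
200 218 [156 155 153] [0.5483 0.2118 0.0363]
200 219 [157 156 154] [0.5452 0.2105 0.0419]
200 220 [156 155 154] [0.5424 0.2109 0.0402]
200 221 [156 155 153] [0.5396 0.2113 0.0385]
200 222 [140 143 144] [0.5369 0.2128 0.03
[... 695 characters left out ...]
06 210 [91 87 88] [0.571  0.1946 0.036 ]
206 211 [74 71 72] [0.5691 0.1993 0.0143]
206 212 [85 82 82] [0.5621 0.178  0.1128]
206 213 [84 81 81] [0.5594 0.1782 0.1119]
206 214 [87 85 85] [0.5566 0.1776 0.1144]
206 215 [83 80 80] [0.554  0.1784 0.1109]
206 216 [118 116 116] [0.5546 0.1999 0.0115]
206 217 [157 155 154] [0.5509 0.1948 0.0351]
206 218 [157 155 154] [0.5479 0.1934 0.0414]
206 219 [157 156 154] [0.5451 0.1938 0.0396]
206 220 [156 156 154] [0.5422 0.1939 0.0392]
206 221 [156 155 154] [0.5395 0.1954 0.0325]
206 222 [156 155 154] [0.5365 0.1939 0.0395]
206 223 [138 142 145] [0.5337 0.1947 0.0358]
206 224 [104 129 142] [0.5308 0.1942 0.038 ]
206 225 [ 93 133 153] [0.5284 0.2011 0.006 ]
```

```bash
python3 - <<'E'
import cv2
s=cv2.imread("pics/side.png")
cv2.imwrite("pics/q.png",cv2.resize(s[270:370,235:325],None,fx=6,fy=6,interpolation=cv2.INTER_CUBIC))
E
```

```text
(no output)
```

View pics/q.png

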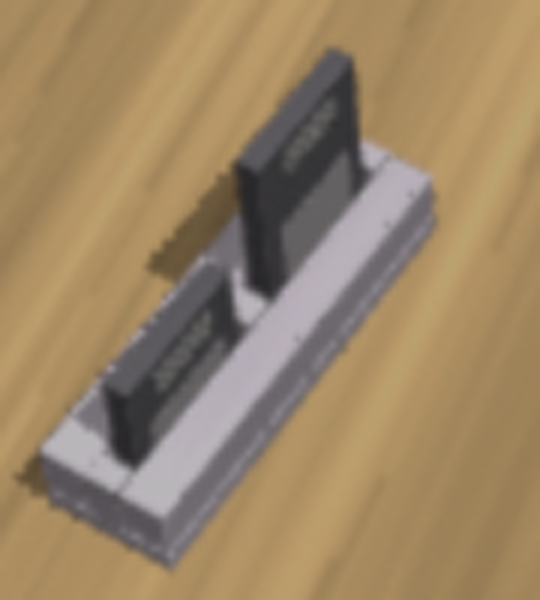

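```bash
cat >> h.py <<'E'
def q(yaw):  # tool down, tool y along object x (yaw)
    f=np.pi/2+yaw; return [np.cos(f/2),np.sin(f/2),0,0]
def st():
    s=get_state(); print(round(s["time"],2),np.round(s["tool_pos"],4),"F",np.round(s["ft_force"],1),"w",round(s["gripper_width"],4),"ff",round(s["finger_force"],1)); return s
E
python3 - <<'E'
from h import *
r=np.radians
c=np.array([.5627,.205]);yr=r(-9.6);yb=r(-3.8)
print(solve_ik([*c,.2],q(yr)),solve_ik([.564,-.272,.25],q(yb)))
s=get_state()
move_linear([.176,-.547,.26],max_speed=.15)
reach([*c,.20],q(yr)); st()
im,w=cloud("side"); cv2.imwrite("pics/s2.png",im[...,::-1])
move_linear([*c,.094],max_speed=.12,guard=15); st()
grip(0.0,60); st()
E
```

```text
[ 2.20776502e-01  2.09250745e-01  1.41821552e+00 -4.44089210e-16
  1.51412639e+00  3.88328110e-01] [-5.72324271e-01  2.51475070e-01  1.26658421e+00 -4.44089210e-16
  1.62353337e+00 -5.06001759e-01]
3.46 [0.563  0.2043 0.2   ] F [-1.5  0.2 -0.2] w 0.0851 ff 0.0
4.54 [0.5631 0.2051 0.0948] F [ 0.1 -0.3 -0.8] w 0.0853 ff 0.0
5.22 [0.5629 0.2051 0.0942] F [0.5 0.2 3.4] w 0.0106 ff 59.5
```

```bash
python3 - <<'E'
from loc import *
move_linear([.5627,.205,.26],max_speed=.12); st()
im,w=cloud("side"); cv2.imwrite("pics/s3.png",im[...,::-1]); np.save("s3.npy",w)
m=boxm(w,.53,.60,.15,.26,.165,.235); P=w[m]; print(rect(P),m.sum(),P[:,2].min())
im2,w2=cloud("top")
ys,xs=np.nonzero(m); u0,v0=max(xs.min()-40,0),max(ys.min()-60,0)
print(xs.min(),xs.max(),ys.min(),ys.max())
cv2.imwrite("pics/s3c.png",cv2.resize(im[v0:v0+130,u0:u0+130,::-1],None,fx=4.5,fy=4.5,interpolation=cv2.INTER_CUBIC))
# yaw fit of broad face, and bottom edge
n=np.linalg.svd(P-P.mean(0),full_matrices=False)[2][2]; print("normal",n)
E
```

```text
6.75 [0.5625 0.2049 0.2593] F [ 0.2  0.2 -0.2] w 0.01 ff 58.9
[array([556. , 207.3]), array([69.2, 14.1]), np.float64(70.2)] 397 0.17700902237348204
270 292 243 278
normal [ 0.97413944 -0.22584908  0.0066734 ]
```

View pics/s3c.png

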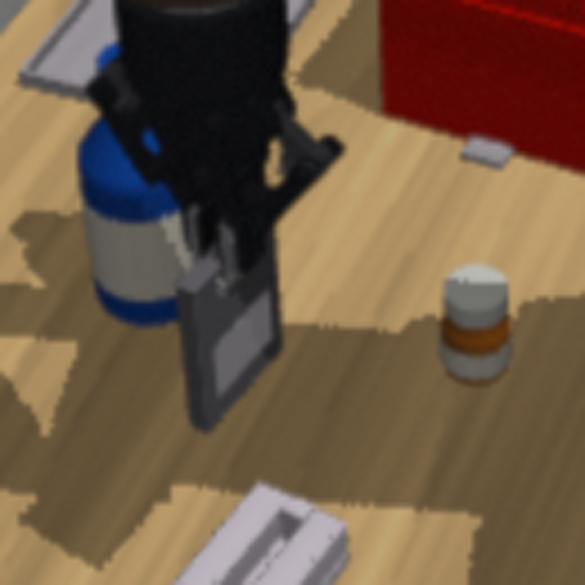

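```bash
cat >> h.py <<'E'
YB=np.radians(-3.8); S=np.array([.5639,-.2720]); OFF=.0822
ex=np.array([np.cos(YB),np.sin(YB)]); ey=np.array([-np.sin(YB),np.cos(YB)])
def pos(bx,by,bottom): return [*(S+bx*ex+by*ey),bottom+OFF]
def bin_xyz():
    t=get_state()["tool_pos"]; d=t[:2]-S; return np.round(1000*np.array([d@ex,d@ey,t[2]-OFF]),2)
E
python3 - <<'E'
from loc import *
move_linear(pos(-.012,0,.178),max_speed=.16,attitude=q(YB)); st()
move_linear(pos(-.012,0,.151),max_speed=.05,guard=6); wait(.2); st()
im,w=cloud("side"); cv2.imwrite("pics/s4.png",im[...,::-1]); np.save("s4.npy",w)
cv2.imwrite("pics/s4c.png",cv2.resize(im[120:225,290:400,::-1],None,fx=5.6,fy=5.6,interpolation=cv2.INTER_CUBIC))
hit=move_linear(pos(.014,0,.151),max_speed=.012,guard=4); print(hit,bin_xyz()); st()
E
```

```text
9.97 [ 0.552  -0.2709  0.2603] F [ 0.8  0.8 -1. ] w 0.0101 ff 58.9
10.87 [ 0.552  -0.2713  0.2335] F [ 0.6  0.5 -2. ] w 0.0102 ff 58.9
True [2.8300e+00 4.0000e-02 1.5043e+02]
12.2 [ 0.5667 -0.2722  0.2326] F [-3.8 -0.7  0.2] w 0.0101 ff 59.2
```

View pics/s4c.png

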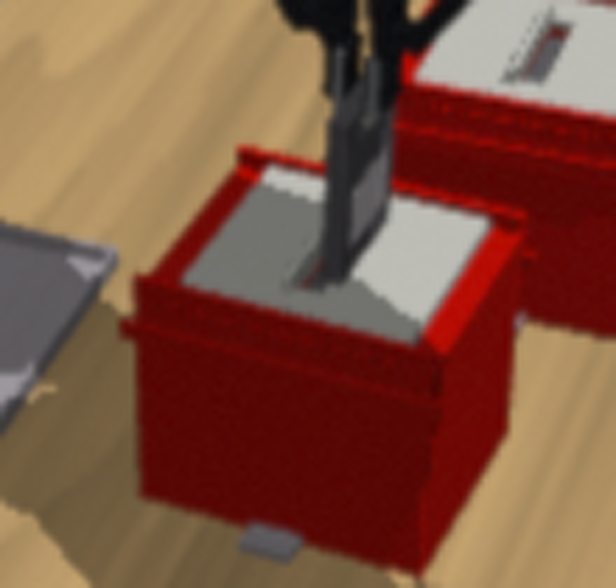

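```bash
python3 - <<'E'
from loc import *
move_linear(pos(.0013,0,.151),max_speed=.01); wait(.2); print(bin_xyz()); st()
hit=move_linear(pos(.0013,0,.1375),max_speed=.02,guard=6); print(hit,bin_xyz()); st()
E
```

```text
[1.3300e+00 1.0000e-02 1.5098e+02]
12.72 [ 0.5652 -0.2721  0.2332] F [-1.1 -0.5 -0.9] w 0.0099 ff 59.0
False [ 1.3400e+00 -3.0000e-02  1.3761e+02]
13.55 [ 0.5652 -0.2721  0.2198] F [ 0.6  0.2 -0.3] w 0.01 ff 58.9
```

```bash
python3 - <<'E'
from loc import *
for z in (.128,.120,.112,.104):
    hit=move_linear(pos(.0013,0,z),max_speed=.025,guard=17); print(hit,bin_xyz()); st()
    if hit: break
E
```

```text
False [  1.55  -0.14 128.68]
14.08 [ 0.5654 -0.2722  0.2109] F [-0.8  0.4  5.4] w 0.01 ff 59.8
False [  1.46  -0.16 120.46]
14.55 [ 0.5653 -0.2723  0.2027] F [-0.6 -0.3  5.4] w 0.0101 ff 59.7
False [1.2900e+00 4.0000e-02 1.1176e+02]
15.02 [ 0.5652 -0.272   0.194 ] F [ 0.6 -0.5 -1.2] w 0.01 ff 58.8
False [  1.27   0.12 103.65]
15.48 [ 0.5652 -0.272   0.1858] F [ 1.7  0.3 -2.4] w 0.0104 ff 58.8
```

```bash
python3 - <<'E'
from loc import *
grip(.085); wait(.3); st()
move_linear(pos(0,0,.2),max_speed=.12); 
reach([.5,.0,.35],q(YB)); wait(.5); s=st()
im,w=cloud("side"); im2,w2=cloud("top")
a=im[110:230,280:420,::-1]; b=im2[165:255,335:410,::-1]
a=cv2.resize(a,(466,400),interpolation=cv2.INTER_CUBIC);b=cv2.resize(b,(333,400),interpolation=cv2.INTER_CUBIC)
cv2.imwrite("pics/end.png",np.hstack([a,b]))
E
```

```text
16.49 [ 0.5652 -0.2721  0.1862] F [-0.2 -0.6  0.6] w 0.0849 ff 0.0
19.05 [ 5.000e-01 -1.000e-04  3.499e-01] F [ 0.5 -0.2  0.6] w 0.0851 ff 0.0
```

View pics/end.png

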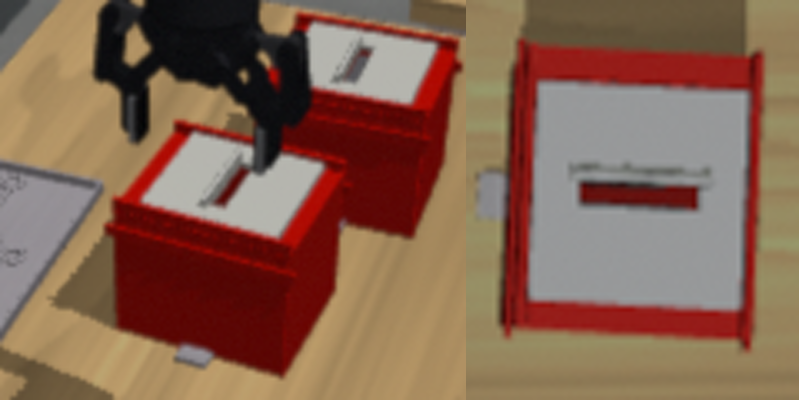

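The slot is open and empty (right panel, about (640,195)): the flap is aside and nothing is sticking out, so the case has dropped in. The gripper is clear.

```bash
python3 -c "
from cell import *
print(finish_job())"
```

```text
the job is handed in; nothing more can be done
None
```

The taller cassette went through the slot and dropped into the nearer bin, and the job was handed in at about 19 s. Wrist readings taken during the search and push stayed under 6 N. The final pictures show the slot empty but not the case itself, and I did not re-measure the shorter case, jar or bottle afterwards.

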